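# Fill the plate's empty holes and show it to the upward-looking inspection camera

## Robot

A 6-joint arm with a two-finger parallel gripper is mounted at the origin on the work surface. World frame = base frame: x ahead of the robot, y to its left, z up, the work surface at z = 0. Lengths are in mm, angles in rad, forces in N, time in s.
With the tool pointing down it reaches from about 350 to 975 mm from the base axis. Payload 7.1 kg.
Tool frame: the origin (TCP) lies on the mounting face of the last link; the fingertips stand 182 mm ahead of it and the grasp point (between the pads) lies 163 mm ahead of it (ctrl.tcp_to_tips is the distance from the TCP to the fingertips, in mm); z points along the fingers, y is the direction in which the jaws open and shut (so a half turn about z gives the same grasp; the last joint's range is limited). The gripper opens to 88 mm and grips with 3 to 60 N. Pads are 20 mm wide; open, the fingers measure 115 mm over their backs; the gripper's body (75 mm by 178 mm) begins 61 mm behind the grasp point.
Start: joints at [-1.193, 0.423, 1.63, -0, 1.089, -0.019], TCP at [241.559, -576.416, 404.675] pointing down, gripper open.
Joint ranges: [-3, 3], [-0.9, 2.11], [0.09, 2.58], [-1.31, 4.45], [0.11, 2.69], [-2.54, 2.54]. Speed limits (rad/s): [2.39, 2.39, 3.01, 3.14, 3.14, 3.14].

## Interface

Orientations are given as a rotation vector (axis times angle).
In Python, from workcell import ctrl gives the robot as it stands. The module is installed in compiled form; this text tells all that it offers.
- The arm moves only by the tool send_rows, never from a script. Its argument "commands" is a list of rows, each an object with "translation": the shift along the world's x, y, z normalised to -1 to 1, where 1 is 0.1 m, a list of three; "twist": the turn, a rotation vector about the world's x, y, z normalised to -1 to 1, where 1 is 0.5 rad, a list of three. A call has exactly 10 rows; each row is the pose to reach, as a shift and turn from the pose commanded when the call began; what a row does not reach only later rows make up. A row lasts 1/10 s, in which the tool goes at most 50 mm and 8.59 degrees, less where a joint would pass 70% of its speed; a pose out of reach is approached as far as the arm can. A call with a number of a shift or a turn outside -1 to 1 is refused whole. A call with a gripper value outside its range is refused whole. "grip" is the closure, from -1 (fully open) to 1 (shut), set as the call begins (left out, the last holds). The fingers move at their own pace and stop on an object; the grip force is fixed at half the most. Time passes only in rows, so rows that repeat a pose let the fingers close, or fill a call up. It gives the time, the measured TCP pose, the force and the opening at its end, in the units of the state.
- ctrl.get_obs(): the state, without advancing time (a new reading comes with each control period).
- ctrl.get_image(name): name is "scene" or "side" or "wrist"; returns a dict with "img" (384x512x3 uint8, red, green, blue), "intrinsics" (3x3 intrinsics, pixels), "cam_to_world" (4x4, takes a point from camera to world coordinates). Camera axes: x right, y down, z forward; pixel columns grow to the right and rows downward; lengths in mm; the calibration is good to about 2 mm. The wrist camera is an equidistant fisheye: a pixel r from the principal point sees the ray r / f radians off the axis. A picture is of the moment at which its call begins. There is no depth.
- ctrl.close_job(): hands the job in, once; it reports no verdict.
The state is a dict: "t": time; "qpos": joint angles; "qvel": joint speeds; "joint_torque": joint torques, N m; "ee_pos": TCP position; "orientation": TCP orientation; "ft_force": force on the tool from outside, world axes, zero at the start; "moment": the same for the moment, N m; "width": finger opening in mm.
Only numpy, scipy, OpenCV 4.12 (cv2) and the standard library are available. Lean on these libraries where they do the work, as an engineer would, in place of code of your own. Each camera call takes 0.05 s, during which the arm holds its last target. There are 200 camera calls.

## Task

Two of the four holes in the white plate lying in the wooden nest are still empty: put a spare brass standoff from the wooden block fully home in each empty one, while the plate lies in the nest, and leave the standoffs already fitted in it alone. Then lift the complete plate out of the nest and hold it level in the air over the upward-looking camera, centred on the lens, its underside about 10 cm above the lens and its long side in line with the long side of the camera housing. Finish while holding it there, still in the gripper, and do not disturb the other things on the bench.

Things in the scene. Friction and masses are not known exactly. Their poses are not given: they have to be found in the camera images.
- plate: loose white plate 150 x 50 x 12 mm, about 0.15 kg, lying level in the nest, its long sides free at mid-length so that it can be gripped there across its 50 mm width and lifted straight up. Origin: centre of its underside; x along its length, z up. Four through holes, 14 mm across, in one row along its centre line
- nest: fixed wooden nest: base board 190 x 90 x 10 mm with two end saddles (26 mm long, 62 mm wide) that carry the ends of the plate, its underside 35 mm above the table, and lips 6 mm high around those ends, 2 mm clear of it; between the saddles 25 mm are free under the plate. Origin: centre of its underside, x along its length
- nest_seat (a point): where the plate's origin lies when it is in the nest, 35 mm above the nest's origin
- block: fixed wooden block 130 x 60 x 30 mm with three square holes 14 mm wide in one row along its length, 36 mm apart, each holding a spare standoff, shank down. Origin: centre of its underside; x along its length. It stands on one side of the nest and the camera on the other, either way round
- camera: fixed camera that looks straight up: grey housing 110 x 70 x 44 mm with a round lamp and a black lens on top, 60 mm high in all. Origin: centre of its underside; x along the housing's long side
- lens (a point): top centre of the lens, 60 mm above the table, z up
- view_point (a point): point 100 mm straight above the lens, where the centre of the plate's underside (its origin) must be held; x along the long side of the camera housing, z up
- standoff0: loose round brass standoff, 36 mm long, 45 g, one of five alike (at the start two in the plate, three in the block): shank 12 mm across, 14 mm long, chamfered foot; above it a flange 22 mm across, 4 mm thick; above that a collar 14 mm across, 18 mm tall, to grip. Origin: on the axis at the underside of the flange; z up. Fully home, the flange rests on the plate
- standoff1: loose round brass standoff, 36 mm long, 45 g, one of five alike (at the start two in the plate, three in the block): shank 12 mm across, 14 mm long, chamfered foot; above it a flange 22 mm across, 4 mm thick; above that a collar 14 mm across, 18 mm tall, to grip. Origin: on the axis at the underside of the flange; z up. Fully home, the flange rests on the plate
- standoff2: loose round brass standoff, 36 mm long, 45 g, one of five alike (at the start two in the plate, three in the block): shank 12 mm across, 14 mm long, chamfered foot; above it a flange 22 mm across, 4 mm thick; above that a collar 14 mm across, 18 mm tall, to grip. Origin: on the axis at the underside of the flange; z up. Fully home, the flange rests on the plate
- standoff3: loose round brass standoff, 36 mm long, 45 g, one of five alike (at the start two in the plate, three in the block): shank 12 mm across, 14 mm long, chamfered foot; above it a flange 22 mm across, 4 mm thick; above that a collar 14 mm across, 18 mm tall, to grip. Origin: on the axis at the underside of the flange; z up. Fully home, the flange rests on the plate
- standoff4: loose round brass standoff, 36 mm long, 45 g, one of five alike (at the start two in the plate, three in the block): shank 12 mm across, 14 mm long, chamfered foot; above it a flange 22 mm across, 4 mm thick; above that a collar 14 mm across, 18 mm tall, to grip. Origin: on the axis at the underside of the flange; z up. Fully home, the flange rests on the plate
- hole0 (a point): centre of the mouth of a through hole in the plate, at the plate's upper face (12 mm above its underside), at x = -51 mm along the plate
- hole1 (a point): centre of the mouth of a through hole in the plate, at the plate's upper face (12 mm above its underside), at x = -17 mm along the plate
- hole2 (a point): centre of the mouth of a through hole in the plate, at the plate's upper face (12 mm above its underside), at x = 17 mm along the plate
- hole3 (a point): centre of the mouth of a through hole in the plate, at the plate's upper face (12 mm above its underside), at x = 51 mm along the plate
- link0: bystander: white link plate with two eyelets, 62 x 26 x 6 mm, lying flat; origin centre of its underside
- link1: bystander: white link plate with two eyelets, 62 x 26 x 6 mm, lying flat; origin centre of its underside
- collar: bystander: plain brass bush, 26 mm across and 18 mm tall, no flange or shank; origin centre of its underside
- offcut: bystander: wood offcut 50 x 140 x 42 mm; origin centre of its underside
- tape: bystander: roll of white tape, 80 mm across, 22 mm tall; origin centre of its underside
- driver: bystander: screwdriver lying on the table; origin on its underside
- jar: bystander: closed jar 52 mm across, 70 mm tall; origin centre of its underside

How it is judged:
By the outcome, as a careful person would: the job done as asked, in the order asked, and still so for the second after the job is handed in, while the arm keeps its last pose, push and grip.
It also fails if it takes over 64 s, if anything falls off the work surface, if the arm or the gripper's body presses on something with over 40 N, if the wrist force passes 120 N, or if a joint passes its speed limit or range.

## Working session

There is one attempt and no reset: what is moved stays moved. The work goes in short steps, Python scripts to look and compute and a tool call to move; the robot and the scene stay as the last step left them, time stands still between calls to the robot, and variables do not carry over. Pictures are saved under pics/ and viewed, about 8 in all and at most 12, crops included, and the job is handed in when it is done.

Besides the shell and the picture viewer there is one more tool, called as name(argument=value, ...), one argument or row to a line, values as JSON. send_rows: Moves the arm, as the interface text tells. Its arguments: {"type":"object","properties":{"commands":{"type":"array","items":{"type":"object","properties":{"translation":{"type":"array","items":{"type":"number"}},"twist":{"type":"array","items":{"type":"number"}}}}},"grip":{"type":"number"}},"required":["commands"]}

```bash
mkdir -p pics
cat > h.py <<'E'
import numpy as np, cv2
from workcell import ctrl
def snap(n,save):
    d=ctrl.get_image(n); cv2.imwrite(f'pics/{save}.png',d['img'][...,::-1]); np.savez(f'pics/{save}.npz',K=d['intrinsics'],T=d['cam_to_world'],n=n); return d
def ray(save,u,v):
    d=np.load(f'pics/{save}.npz'); K,T=d['K'],d['T']
    x,y=(u-K[0,2])/K[0,0],(v-K[1,2])/K[1,1]
    if str(d['n'])=='wrist':
        r=np.hypot(x,y); s=np.sinc(r/np.pi); c=np.array([x*s,y*s,np.cos(r)])
    else: c=np.array([x,y,1.])
    return T[:3,3],T[:3,:3]@c
def at(save,u,v,z):
    o,d=ray(save,u,v); return (o+d*(z-o[2])/d[2]).round(1)
def proj(save,p):
    d=np.load(f'pics/{save}.npz'); K,T=d['K'],d['T']; c=T[:3,:3].T@(np.array(p)-T[:3,3])
    if str(d['n'])=='wrist':
        a=np.arctan2(np.hypot(c[0],c[1]),c[2]); c=c[:2]/np.hypot(c[0],c[1])*a
    else: c=c[:2]/c[2]
    return np.array([K[0,0]*c[0]+K[0,2],K[1,1]*c[1]+K[1,2]])
E
python3 - <<'E'
from h import *
a=[snap(n,n+'0') for n in('scene','side','wrist')]
for d in a: print(d['intrinsics'].round(1).tolist(),d['cam_to_world'].round(2).tolist())
print(ctrl.get_obs())
im=cv2.imread('pics/scene0.png'); cv2.imwrite('pics/scene0b.png',cv2.resize(im,(800,600),interpolation=cv2.INTER_CUBIC))
im=cv2.imread('pics/side0.png'); cv2.imwrite('pics/side0b.png',cv2.resize(im,(800,600),interpolation=cv2.INTER_CUBIC))
E
```

```text
[[400.4, 0.0, 255.3], [0.0, 400.4, 196.3], [0.0, 0.0, 1.0]] [[0.62, 0.66, -0.43, 957.71], [0.79, -0.53, 0.32, -317.48], [-0.01, -0.53, -0.85, 919.31], [0.0, 0.0, 0.0, 1.0]]
[[374.8, 0.0, 251.1], [0.0, 374.8, 187.5], [0.0, 0.0, 1.0]] [[-0.86, -0.34, 0.38, 239.03], [-0.51, 0.56, -0.65, 546.81], [0.01, -0.75, -0.66, 683.17], [0.0, 0.0, 0.0, 1.0]]
[[297.3, 0.0, 257.1], [0.0, 297.3, 191.8], [0.0, 0.0, 1.0]] [[0.39, -0.89, -0.24, 307.69], [-0.92, -0.37, -0.1, -547.36], [-0.0, 0.26, -0.96, 384.13], [0.0, 0.0, 0.0, 1.0]]
{'t': 0.15, 'qpos': array([-1.19298099e+00,  4.23706166e-01,  1.63048482e+00,  3.75469950e-05,
        1.08859250e+00, -1.89990079e-02]), 'qvel': array([ 5.26773075e-05, -2.49003494e-03, -2.03418964e-03,  1.74960982e-04,
       -1.46688911e-03, -2.10926555e-03]), 'joint_torque': array([ 1.66799696e-04, -5.44981134e+01, -2.73920399e+01,  6.43608836e-02,
        2.04699539e-02, -7.94281573e-05]), 'ee_pos': array([ 241.50413065, -576.23362098,  404.06626232]), 'orientation': array([-3.07881103e+00, -6.18974094e-01,  2.82290645e-04]), 'ft_force': array([-0.41983127,  0.00293173, -0.55574014]), 'moment': array([ 0.05938611,  0.00334276, -0.05164932]), 'width': 87.4887188299113}
```

View pics/scene0b.png

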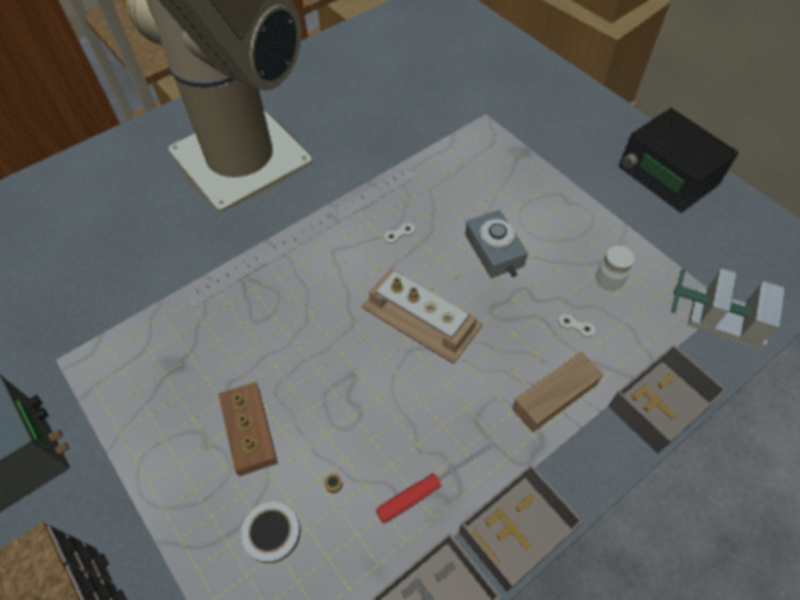

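The scene view (800x600 scale) shows the plate at about (427,303), with standoffs in the two upper-left holes and empty holes at (430,308) and (448,318). The block's standoffs are at (239,400), (244,422) and (249,443), and the lens is at (498,231).

Run:
```python
from h import *
s=.64
for n,u,v,z in [('s0',239,399,52),('s1',244,420,52),('s2',249,441,52),('h',430,308,47),('h',448.5,318,47),('t1',397,281,69),('t2',413.5,292,69),('lens',498,231,60)]:
    print(n,at('scene0',u*s,v*s,z), proj('side0',at('scene0',u*s,v*s,z))/s, proj('wrist0',at('scene0',u*s,v*s,z)))
```

```text
s0 [ 499.  -277.1   52. ] [501.7942045  248.73704098] [124.28317285 -80.20325745]
s1 [ 532.9 -288.4   52. ] [486.96686998 239.71632651] [142.995322   -97.65671514]
s2 [ 565.5 -299.2   52. ] [473.21378394 231.37619501] [ 161.04126169 -113.05651818]
h [550.9  53.1  47. ] [379.96683086 356.28983217] [  6.30349413 -97.00709061]
h [584.4  64.4  47. ] [356.62610323 352.41159327] [  12.14063968 -110.06864926]
t1 [486.6  34.7  69. ] [425.19217389 354.95227487] [-12.86100604 -73.48651874]
t2 [520.6  42.3  69. ] [401.79658842 349.20346421] [ -5.8263266  -88.85444546]
lens [508.1 242.7  60. ] [327.47777703 461.5313128 ] [-49.82106593 -71.48453112]
```

View pics/side0b.png

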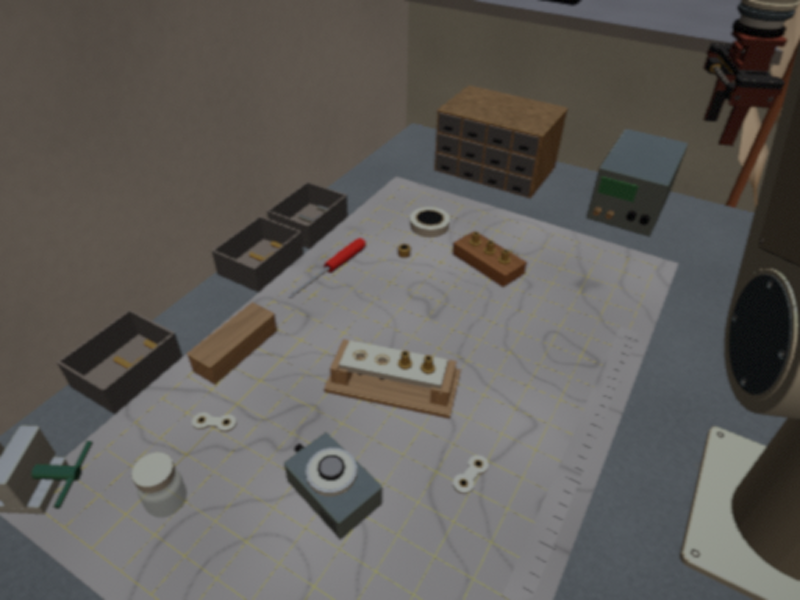

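The side view agrees to a few mm: holes at (360,355) and (382,360), lens at (331,467). I'll move above the block, turned so the jaws open across the row.

send_rows(
  commands=[
    {"translation": [0.1,0.1,-0.03],"twist": [0,0,-0.05]},
    {"translation": [0.2,0.2,-0.05],"twist": [0,0,-0.1]},
    {"translation": [0.3,0.3,-0.08],"twist": [0,0,-0.15]},
    {"translation": [0.4,0.4,-0.1],"twist": [0,0,-0.2]},
    {"translation": [0.5,0.5,-0.13],"twist": [0,0,-0.25]},
    {"translation": [0.6,0.6,-0.15],"twist": [0,0,-0.3]},
    {"translation": [0.7,0.7,-0.18],"twist": [0,0,-0.35]},
    {"translation": [0.8,0.8,-0.2],"twist": [0,0,-0.4]},
    {"translation": [0.9,0.9,-0.23],"twist": [0,0,-0.45]},
    {"translation": [1,1,-0.25],"twist": [0,0,-0.5]},
  ],
)

```text
t: 1.15
ee_pos: [341.8, -475.9, 379.2]
orientation: [-3.133, -0.229, 0.001]
ft_force: [-0.4, -0.6, 0.1]
width: 87.8
```

send_rows(
  commands=[
    {"translation": [0.1,0.1,-0.03],"twist": [0,0,-0.05]},
    {"translation": [0.2,0.2,-0.05],"twist": [0,0,-0.1]},
    {"translation": [0.3,0.3,-0.08],"twist": [0,0,-0.15]},
    {"translation": [0.4,0.4,-0.1],"twist": [0,0,-0.2]},
    {"translation": [0.5,0.5,-0.13],"twist": [0,0,-0.25]},
    {"translation": [0.6,0.6,-0.15],"twist": [0,0,-0.3]},
    {"translation": [0.7,0.7,-0.18],"twist": [0,0,-0.35]},
    {"translation": [0.8,0.8,-0.2],"twist": [0,0,-0.4]},
    {"translation": [0.9,0.9,-0.23],"twist": [0,0,-0.45]},
    {"translation": [1,1,-0.25],"twist": [0,0,-0.5]},
  ],
)

```text
t: 2.15
ee_pos: [441.8, -375.9, 354.2]
orientation: [-3.137, 0.164, 0.001]
ft_force: [-0.2, -0.9, -0.2]
width: 87.8
```

send_rows(
  commands=[
    {"translation": [0.1,0.1,-0.03],"twist": [0,0,-0.05]},
    {"translation": [0.2,0.2,-0.05],"twist": [0,0,-0.1]},
    {"translation": [0.3,0.3,-0.08],"twist": [0,0,-0.15]},
    {"translation": [0.4,0.4,-0.1],"twist": [0,0,-0.2]},
    {"translation": [0.5,0.5,-0.13],"twist": [0,0,-0.25]},
    {"translation": [0.6,0.6,-0.15],"twist": [0,0,-0.3]},
    {"translation": [0.7,0.7,-0.18],"twist": [0,0,-0.35]},
    {"translation": [0.8,0.8,-0.2],"twist": [0,0,-0.4]},
    {"translation": [0.91,0.88,-0.23],"twist": [0,0,-0.43]},
    {"translation": [0.91,0.88,-0.25],"twist": [0,0,-0.43]},
  ],
)

```text
t: 3.15
ee_pos: [533.4, -287.6, 329.3]
orientation: [-3.102, 0.495, -0.0]
ft_force: [-0.1, -0.1, 0.1]
width: 87.6
```

Run:
```python
from h import *
snap('wrist','w1'); im=cv2.imread('pics/w1.png'); cv2.imwrite('pics/w1b.png',cv2.resize(im,(800,600),interpolation=cv2.INTER_CUBIC))
o=ctrl.get_obs(); print(o['t'],o['ee_pos'],o['orientation'],o['ft_force'])
for p in [(499,-277,52),(533,-288,52),(565,-299,52)]: print(proj('w1',p)/.64)
```

```text
3.2 [ 532.68433367 -287.99054575  328.95642047] [-3.10206297e+00  4.95242439e-01  1.43463107e-03] [-0.1754004   0.04829171 -0.83081288]
[404.00894767 359.52171216]
[403.86118273 302.04719406]
[404.79036131 243.70395038]
```

View pics/w1b.png

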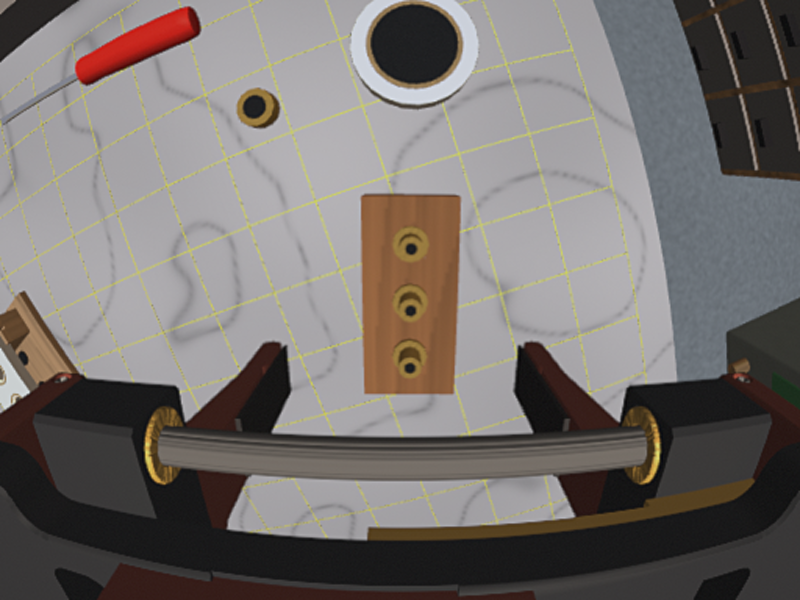

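The wrist view shows the tops of the three collars at (411,247), (410,309) and (410,367), with the row running vertically in the picture.

Run:
```python
from h import *
P=np.array([at('w1',u*.64,v*.64,52) for u,v in [(410,367.5),(410,309),(411,248)]]); print(P)
d=P[2]-P[0]; print(np.degrees(np.arctan2(d[1],d[0])),np.hypot(*d[:2]))
im=cv2.imread('pics/w1.png'); im=im[125:255,225:300]; cv2.imwrite('pics/w1c.png',cv2.resize(im,None,fx=4.5,fy=4.5,interpolation=cv2.INTER_CUBIC))
o=ctrl.get_obs(); print(2*np.degrees(np.arctan2(o['orientation'][1],o['orientation'][0]))%360)
```

```text
[[ 492.9 -278.8   52. ]
 [ 527.9 -290.1   52. ]
 [ 561.6 -301.5   52. ]]
-18.284697997287758 72.35316164481
341.8586231769477
```

View pics/w1c.png

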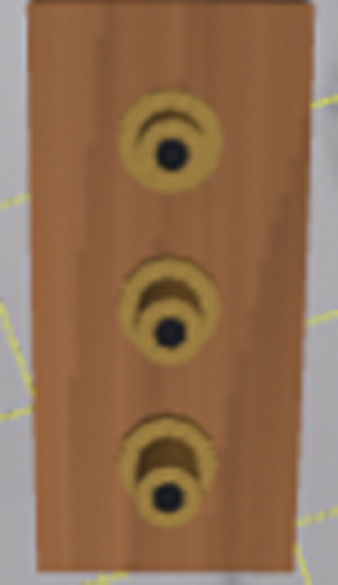

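send_rows(
  commands=[
    {"translation": [-0.08,0.02,-0.1]},
    {"translation": [-0.16,0.04,-0.2]},
    {"translation": [-0.24,0.05,-0.3]},
    {"translation": [-0.32,0.07,-0.4]},
    {"translation": [-0.4,0.09,-0.5]},
    {"translation": [-0.4,0.09,-0.6]},
    {"translation": [-0.4,0.09,-0.7]},
    {"translation": [-0.4,0.09,-0.76]},
    {"translation": [-0.4,0.09,-0.76]},
    {"translation": [-0.4,0.09,-0.76]},
  ],
)

```text
validation failed for argument at $.co...
```

Run:
```python
from h import *
snap('wrist','w2'); im=cv2.imread('pics/w2.png'); cv2.imwrite('pics/w2b.png',cv2.resize(im[110:330,130:400],None,fx=2.9,fy=2.7,interpolation=cv2.INTER_CUBIC))
o=ctrl.get_obs(); print(o['t'],o['ee_pos'],o['orientation'],o['ft_force'])
```

```text
3.25 [ 532.29272479 -288.30095139  329.11594876] [-3.10194172e+00  4.96006712e-01  1.72319607e-03] [ 0.46080269  0.03164867 -0.07300334]
```

View pics/w2b.png

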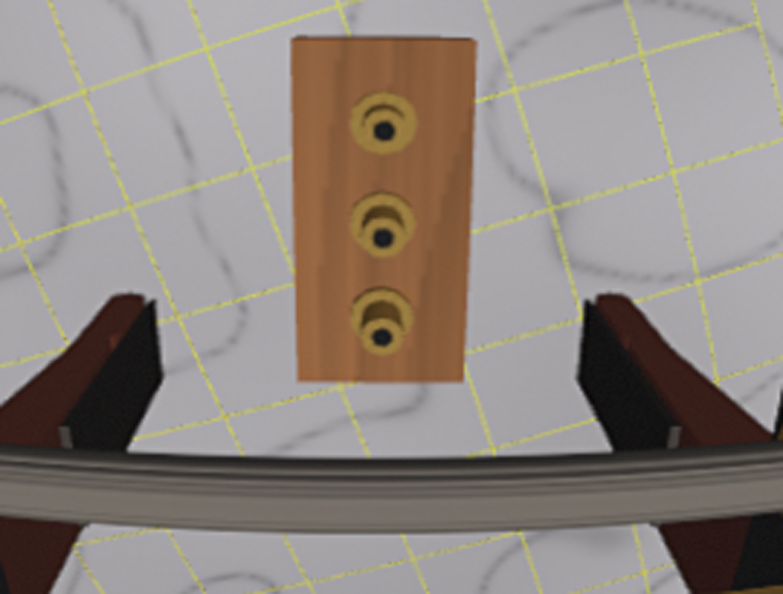

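The move was refused because it had no twist. The picture matches the last one, with the jaw midline at column 257, on the principal point. I'll send it again.

send_rows(
  commands=[
    {"translation": [-0.08,0.02,-0.1],"twist": [0,0,0]},
    {"translation": [-0.16,0.04,-0.2],"twist": [0,0,0]},
    {"translation": [-0.24,0.05,-0.3],"twist": [0,0,0]},
    {"translation": [-0.32,0.07,-0.4],"twist": [0,0,0]},
    {"translation": [-0.4,0.09,-0.5],"twist": [0,0,0]},
    {"translation": [-0.4,0.09,-0.6],"twist": [0,0,0]},
    {"translation": [-0.4,0.09,-0.7],"twist": [0,0,0]},
    {"translation": [-0.4,0.09,-0.76],"twist": [0,0,0]},
    {"translation": [-0.4,0.09,-0.76],"twist": [0,0,0]},
    {"translation": [-0.4,0.09,-0.76],"twist": [0,0,0]},
  ],
)

```text
t: 4.25
ee_pos: [492.9, -279.5, 253.6]
orientation: [3.102, -0.497, 0.0]
ft_force: [-0.4, -0.8, 1.0]
width: 88.0
```

```bash
cat >> h.py <<'E'
from scipy.spatial.transform import Rotation as R
def tool(p):
    o=ctrl.get_obs(); return o['ee_pos']+R.from_rotvec(o['orientation']).apply(p)
E
python3 - <<'E'
from h import *
snap('wrist','w3'); im=cv2.imread('pics/w3.png'); cv2.imwrite('pics/w3b.png',cv2.resize(im[110:330,130:400],None,fx=2.9,fy=2.7,interpolation=cv2.INTER_CUBIC))
o=ctrl.get_obs(); print(o['t'],o['ee_pos'],o['orientation'],o['ft_force'])
c=lambda q:((q-[130,110])*[2.9,2.7]).round(0)
for p in [(10,44,182),(-10,44,182),(10,-44,182),(-10,-44,182)]: print(p,c(proj('w3',tool(p))))
print('s0 pred',c(proj('w3',(492.9,-278.8,52))))
E
```

```text
4.3 [ 492.92705829 -279.50214532  253.86046338] [ 3.10176532e+00 -4.97436806e-01  8.71661672e-04] [-0.7131249   0.0839844   0.08660363]
(10, 44, 182) [587. 296.]
(-10, 44, 182) [579. 377.]
(10, -44, 182) [157. 296.]
(-10, -44, 182) [166. 378.]
s0 pred [369. 308.]
```

View pics/w3b.png

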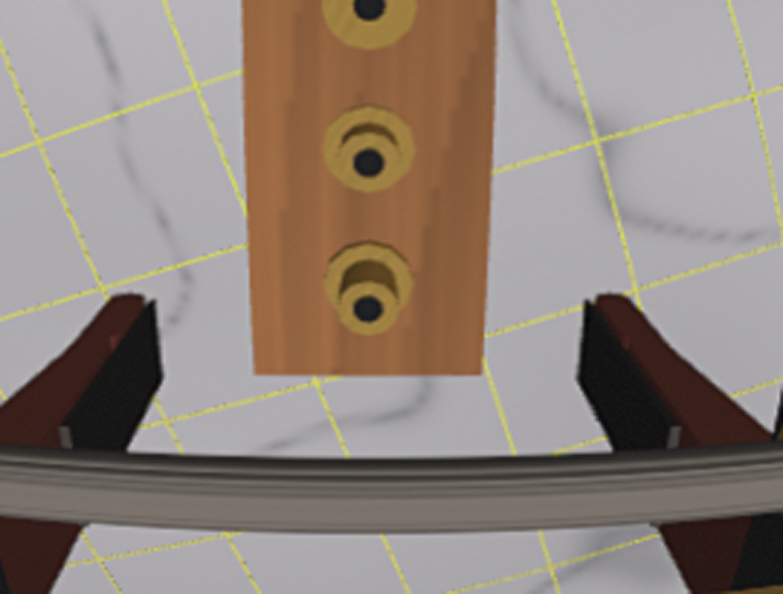

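The wrist view shows standoff s0 at (368,308) in the crop, against (369,308) predicted, midway between the pads. Next: descend and close.

send_rows(
  commands=[
    {"translation": [0,0.01,-0.06],"twist": [0,0,0]},
    {"translation": [0,0.01,-0.12],"twist": [0,0,0]},
    {"translation": [0,0.01,-0.18],"twist": [0,0,0]},
    {"translation": [0,0.01,-0.24],"twist": [0,0,0]},
    {"translation": [0,0.01,-0.3],"twist": [0,0,0]},
    {"translation": [0,0.01,-0.35],"twist": [0,0,0]},
    {"translation": [0,0.01,-0.35],"twist": [0,0,0]},
    {"translation": [0,0.01,-0.35],"twist": [0,0,0]},
    {"translation": [0,0.01,-0.35],"twist": [0,0,0]},
    {"translation": [0,0.01,-0.35],"twist": [0,0,0]},
  ],
  grip=-0.2,
)

```text
t: 5.3
ee_pos: [492.7, -278.5, 219.0]
orientation: [3.102, -0.498, 0.001]
ft_force: [0.1, 1.1, -0.8]
width: 52.7
```

send_rows(
  commands=[
    {"translation": [0,0,0],"twist": [0,0,0]},
    {"translation": [0,0,0],"twist": [0,0,0]},
    {"translation": [0,0,0],"twist": [0,0,0]},
    {"translation": [0,0,0],"twist": [0,0,0]},
    {"translation": [0,0,0],"twist": [0,0,0]},
    {"translation": [0,0,0],"twist": [0,0,0]},
    {"translation": [0,0,0],"twist": [0,0,0]},
    {"translation": [0,0,0],"twist": [0,0,0]},
    {"translation": [0,0,0],"twist": [0,0,0]},
    {"translation": [0,0,0],"twist": [0,0,0]},
  ],
  grip=1,
)

```text
t: 6.3
ee_pos: [492.6, -278.4, 218.7]
orientation: [3.102, -0.498, -0.0]
ft_force: [-0.3, -0.6, -0.1]
width: 12.8
```

send_rows(
  commands=[
    {"translation": [0,0,0.1],"twist": [0,0,0]},
    {"translation": [0,0,0.25],"twist": [0,0,0]},
    {"translation": [0,0,0.45],"twist": [0,0,0]},
    {"translation": [0,0.07,0.65],"twist": [0,0,0.02]},
    {"translation": [0.02,0.18,0.8],"twist": [0,0,0.06]},
    {"translation": [0.04,0.32,0.9],"twist": [0,0,0.12]},
    {"translation": [0.06,0.48,0.95],"twist": [0,0,0.18]},
    {"translation": [0.08,0.65,0.95],"twist": [0,0,0.24]},
    {"translation": [0.1,0.82,0.95],"twist": [0,0,0.3]},
    {"translation": [0.13,1,0.95],"twist": [0,0,0.36]},
  ],
)

```text
t: 7.3
ee_pos: [505.3, -176.5, 312.9]
orientation: [-3.134, 0.212, 0.003]
ft_force: [0.8, 0.2, -0.0]
width: 13.0
```

send_rows(
  commands=[
    {"translation": [0.02,0.13,0],"twist": [0,0,0.05]},
    {"translation": [0.04,0.26,0],"twist": [0,0,0.1]},
    {"translation": [0.06,0.4,0],"twist": [0,0,0.16]},
    {"translation": [0.1,0.54,0],"twist": [0,0,0.22]},
    {"translation": [0.12,0.68,0],"twist": [0,0,0.28]},
    {"translation": [0.14,0.8,0],"twist": [0,0,0.34]},
    {"translation": [0.16,0.9,0],"twist": [0,0,0.4]},
    {"translation": [0.18,1,0],"twist": [0,0,0.43]},
    {"translation": [0.2,1,0],"twist": [0,0,0.43]},
    {"translation": [0.2,1,0],"twist": [0,0,0.43]},
  ],
)

```text
t: 8.3
ee_pos: [525.9, -78.3, 313.7]
orientation: [3.139, 0.121, 0.001]
ft_force: [-0.9, -0.2, -0.2]
width: 13.3
```

send_rows(
  commands=[
    {"translation": [0.02,0.13,0],"twist": [0,0,0.05]},
    {"translation": [0.04,0.26,0],"twist": [0,0,0.1]},
    {"translation": [0.06,0.4,0],"twist": [0,0,0.16]},
    {"translation": [0.1,0.54,0],"twist": [0,0,0.22]},
    {"translation": [0.12,0.68,0],"twist": [0,0,0.28]},
    {"translation": [0.14,0.8,0],"twist": [0,0,0.34]},
    {"translation": [0.16,0.9,0],"twist": [0,0,0.4]},
    {"translation": [0.18,1,0],"twist": [0,0,0.43]},
    {"translation": [0.2,1,0],"twist": [0,0,0.43]},
    {"translation": [0.2,1,0],"twist": [0,0,0.43]},
  ],
)

```text
t: 9.3
ee_pos: [545.8, 21.7, 313.7]
orientation: [3.108, 0.457, 0.0]
ft_force: [0.0, 0.3, -0.8]
width: 13.0
```

Run:
```python
from h import *
snap('wrist','w4'); im=cv2.imread('pics/w4.png'); cv2.imwrite('pics/w4b.png',cv2.resize(im,(800,600),interpolation=cv2.INTER_CUBIC))
o=ctrl.get_obs(); print(o['t'],o['ee_pos'],o['orientation'],o['ft_force'],o['width'])
for p in [(546,51,47),(580,62,47)]: print(p,proj('w4',p)/.64)
```

```text
9.35 [545.66707125  21.43018964 313.62688767] [ 3.10812191e+00  4.56482654e-01 -4.41219392e-05] [-0.31859054  0.23179482  0.05731709] 13.116913860999198
(546, 51, 47) [352.22851838 292.65133146]
(580, 62, 47) [349.36848831 227.99960874]
```

View pics/w4b.png

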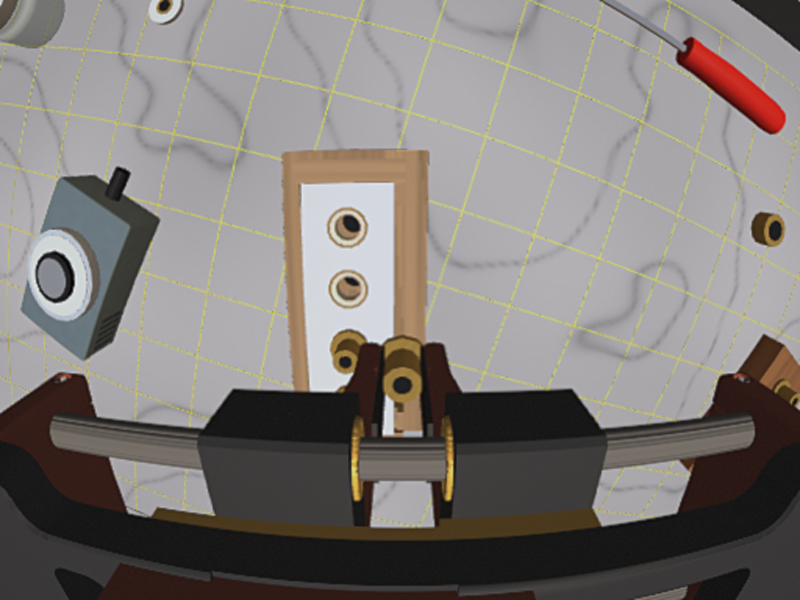

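The wrist view shows the empty holes at (347.5,228) and (348.5,289), the fitted standoffs below them, the held standoff at (402,385), and the camera housing at left.

Run:
```python
from h import *
s=.64
H=[at('w4',u*s,v*s,47) for u,v in [(348.5,289.5),(347.5,228)]]; print('holes',H, np.hypot(*(H[1]-H[0])[:2]))
E=[at('w4',u*s,v*s,47) for u,v in [(301,183.5),(393.5,182.5),(295,0)][:2]]; d=E[1]-E[0]; print('end edge',E,np.hypot(*d[:2]),np.degrees(np.arctan2(d[1],d[0]))+90)
L=[at('w4',u*s,v*s,47) for u,v in [(301,184),(308,390)]]; d=L[0]-L[1]; print('left edge',np.degrees(np.arctan2(d[1],d[0])))
L=[at('w4',u*s,v*s,47) for u,v in [(393.5,183),(395,340)]]; d=L[0]-L[1]; print('right edge',np.degrees(np.arctan2(d[1],d[0])))
d=H[1]-H[0]; print('holes dir',np.degrees(np.arctan2(d[1],d[0])))
print('held',at('w4',402*s,385*s,tool((0,0,166.7))[2]),tool((0,0,166.7)))
print('lens',at('w4',54*s,277*s,60))
C=[at('w4',u*s,v*s,44) for u,v in [(62,178),(160,219),(86,359),(22,311)]]; print(C)
for a,b in((0,1),(1,2),(2,3),(3,0)): d=C[b]-C[a]; print(np.hypot(*d[:2]),np.degrees(np.arctan2(d[1],d[0])))
o=ctrl.get_obs(); print('yaw',2*np.degrees(np.arctan2(o['orientation'][1],o['orientation'][0])))
im=cv2.imread('pics/w4.png'); cv2.imwrite('pics/w4c.png',cv2.resize(im[100:270,170:290],None,fx=3.5,fy=3.5,interpolation=cv2.INTER_CUBIC))
```

```text
holes [array([547.1,  53.4,  47. ]), array([579.7,  63. ,  47. ])] 33.9841139357789
end edge [array([596.1,  93.8,  47. ]), array([609.9,  46.3,  47. ])] 49.4640273330023 16.199971418705132
left edge 15.656952765795708
right edge 17.06410043655141
holes dir 16.408569154163136
held [546.6  22.7 146.9] [545.66554637  21.40834709 146.9268891 ]
lens [504.  241.2  60. ]
[array([564.1, 257.2,  44. ]), array([555.4, 174.2,  44. ]), array([445. , 221.6,  44. ]), array([460.9, 287.6,  44. ])]
83.45471826086289 -95.98385101326335
120.14541189741702 156.7638384887775
67.88821694521077 76.4550266320545
107.5843854841399 -16.413583882566005
yaw 16.710331893934253
```

View pics/w4c.png

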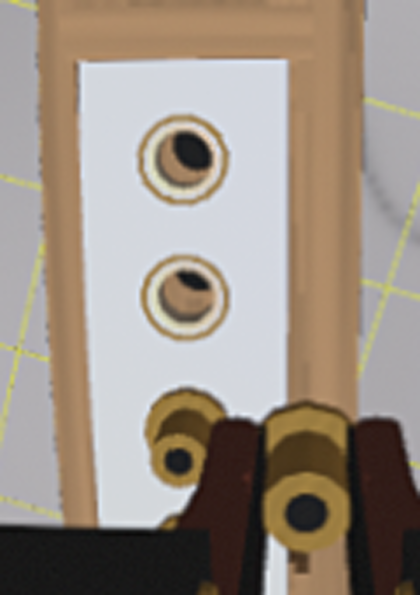

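send_rows(
  commands=[
    {"translation": [0,0.08,0],"twist": [0,0,0]},
    {"translation": [0,0.18,0],"twist": [0,0,-0.01]},
    {"translation": [0,0.28,0],"twist": [0,0,-0.01]},
    {"translation": [0.005,0.307,-0.06],"twist": [0,0,-0.01]},
    {"translation": [0.005,0.307,-0.18],"twist": [0,0,-0.01]},
    {"translation": [0.005,0.307,-0.3],"twist": [0,0,-0.01]},
    {"translation": [0.005,0.307,-0.42],"twist": [0,0,-0.01]},
    {"translation": [0.005,0.307,-0.52],"twist": [0,0,-0.01]},
    {"translation": [0.005,0.307,-0.56],"twist": [0,0,-0.01]},
    {"translation": [0.005,0.307,-0.56],"twist": [0,0,-0.01]},
  ],
)

```text
t: 10.35
ee_pos: [545.8, 52.1, 256.7]
orientation: [-3.109, -0.449, 0.003]
ft_force: [-0.8, 0.7, 0.2]
width: 12.6
```

Run:
```python
from h import *
snap('wrist','w5'); im=cv2.imread('pics/w5.png'); cv2.imwrite('pics/w5b.png',cv2.resize(im[90:270,180:335],None,fx=3.3,fy=3.3,interpolation=cv2.INTER_CUBIC))
o=ctrl.get_obs(); print(o['t'],o['ee_pos'],o['orientation'],o['ft_force'],o['width'])
```

```text
10.4 [546.08519364  52.159737   257.34178457] [-3.10935152e+00 -4.48601088e-01  9.40558433e-04] [ 0.18312132  0.0871447  -0.57535442] 13.12854770144224
```

View pics/w5b.png

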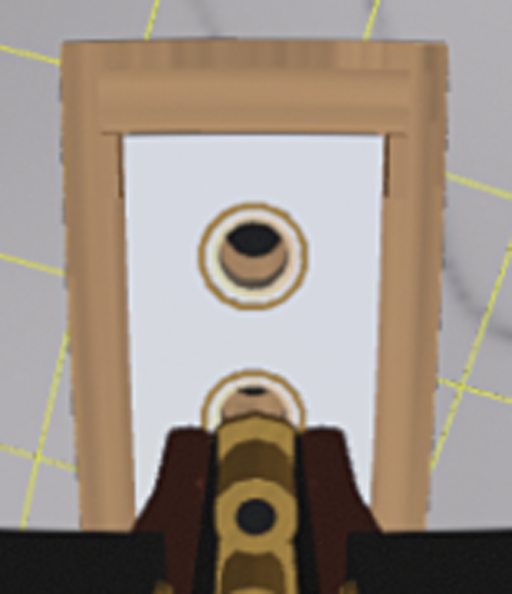

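The crop shows the far hole's ring centred at (253,256), the near hole's at about (253.5,420) partly hidden, and the held collar top at (256,516).

Run:
```python
from h import *
a=lambda u,v,z: at('w5',u/3.3+180,v/3.3+90,z)
h3=a(253,256,47); h2=a(253.5,420,47); held=a(256,515.5,tool((0,0,166.7))[2])
print(h3,h2,np.hypot(*(h3-h2)[:2]),np.degrees(np.arctan2(*(h3-h2)[1::-1])),held,tool((0,0,166.7)))
t=np.radians(16.4); b=h3-34*np.array([np.cos(t),np.sin(t),0]); print(b, 'shift',b-held,h2-held)
# predicted location of flange (22mm) underside front if home xy
```

```text
[580.1  63.5  47. ] [547.3  53.7  47. ] 34.232732873669384 16.635119157787333 [546.8  53.1  90.6] [545.98528609  52.15319566  90.64181464]
[547.48332487  53.90039047  47.        ] shift [  0.68332487   0.80039047 -43.6       ] [  0.5   0.6 -43.6]
```

send_rows(
  commands=[
    {"translation": [0.006,0.007,0],"twist": [0,0,0]},
    {"translation": [0.006,0.007,-0.02],"twist": [0,0,0]},
    {"translation": [0.006,0.007,-0.04],"twist": [0,0,0]},
    {"translation": [0.006,0.007,-0.06],"twist": [0,0,0]},
    {"translation": [0.006,0.007,-0.08],"twist": [0,0,0]},
    {"translation": [0.006,0.007,-0.09],"twist": [0,0,0]},
    {"translation": [0.006,0.007,-0.1],"twist": [0,0,0]},
    {"translation": [0.006,0.007,-0.11],"twist": [0,0,0]},
    {"translation": [0.006,0.007,-0.12],"twist": [0,0,0]},
    {"translation": [0.006,0.007,-0.12],"twist": [0,0,0]},
  ],
)

```text
t: 11.4
ee_pos: [546.6, 53.0, 245.5]
orientation: [-3.109, -0.449, 0.0]
ft_force: [-0.2, -0.4, -0.4]
width: 13.2
```

Foot is 4 mm into the hole with no force. Continuing down.

send_rows(
  commands=[
    {"translation": [0,0,-0.02],"twist": [0,0,0]},
    {"translation": [0,0,-0.04],"twist": [0,0,0]},
    {"translation": [0,0,-0.06],"twist": [0,0,0]},
    {"translation": [0,0,-0.07],"twist": [0,0,0]},
    {"translation": [0,0,-0.08],"twist": [0,0,0]},
    {"translation": [0,0,-0.09],"twist": [0,0,0]},
    {"translation": [0,0,-0.095],"twist": [0,0,0]},
    {"translation": [0,0,-0.098],"twist": [0,0,0]},
    {"translation": [0,0,-0.1],"twist": [0,0,0]},
    {"translation": [0,0,-0.1],"twist": [0,0,0]},
  ],
)

```text
t: 12.4
ee_pos: [546.7, 53.0, 235.7]
orientation: [-3.109, -0.449, -0.0]
ft_force: [-0.0, -0.1, 0.2]
width: 13.0
```

send_rows(
  commands=[
    {"translation": [0,0,0],"twist": [0,0,0]},
    {"translation": [0,0,0],"twist": [0,0,0]},
    {"translation": [0,0,0],"twist": [0,0,0]},
    {"translation": [0,0,0],"twist": [0,0,0]},
    {"translation": [0,0,0],"twist": [0,0,0]},
    {"translation": [0,0,0.1],"twist": [0,0,0]},
    {"translation": [0,0,0.25],"twist": [0,0,0]},
    {"translation": [0,0,0.45],"twist": [0,0,0]},
    {"translation": [0,0,0.6],"twist": [0,0,0]},
    {"translation": [0,-0.05,0.7],"twist": [0,0,0]},
  ],
  grip=-0.2,
)

```text
t: 13.4
ee_pos: [547.1, 48.2, 308.1]
orientation: [3.109, 0.45, 0.004]
ft_force: [-0.5, 0.1, -0.4]
width: 52.8
```

Run:
```python
from h import *
snap('wrist','w6'); im=cv2.imread('pics/w6.png'); cv2.imwrite('pics/w6b.png',cv2.resize(im[90:310,130:400],None,fx=2.5,fy=2.5,interpolation=cv2.INTER_CUBIC))
o=ctrl.get_obs(); print(o['t'],o['ee_pos'],o['ft_force'],o['width'])
```

```text
13.45 [547.40871156  47.44579815 309.04075305] [ 0.39164848 -1.38454583  0.16485665] 52.639236049843916
```

View pics/w6b.png

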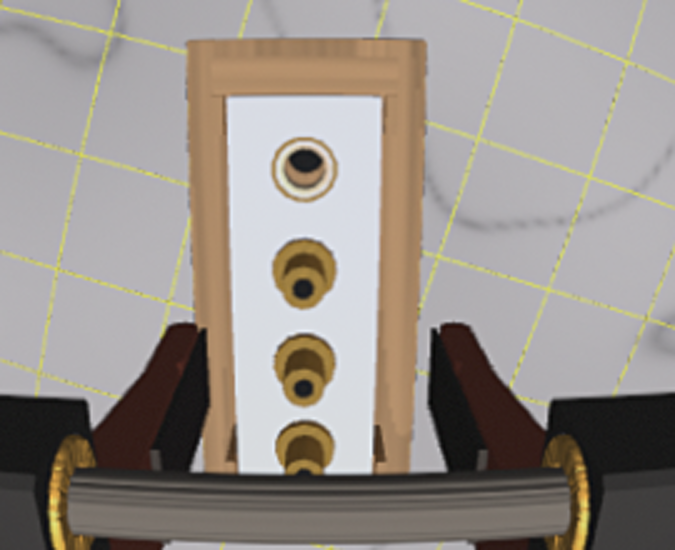

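The new standoff sits with its flange on the plate, level with its neighbours; the last hole is at (305,169). Going back for the middle spare.

send_rows(
  commands=[
    {"translation": [-0.01,-0.1,0],"twist": [0,0,-0.03]},
    {"translation": [-0.02,-0.2,0],"twist": [0,0,-0.07]},
    {"translation": [-0.02,-0.3,0],"twist": [0,0,-0.1]},
    {"translation": [-0.03,-0.4,0],"twist": [0,0,-0.14]},
    {"translation": [-0.03,-0.5,0],"twist": [0,0,-0.17]},
    {"translation": [-0.04,-0.6,0],"twist": [0,0,-0.2]},
    {"translation": [-0.04,-0.7,0],"twist": [0,0,-0.24]},
    {"translation": [-0.05,-0.8,0],"twist": [0,0,-0.28]},
    {"translation": [-0.05,-0.9,0],"twist": [0,0,-0.32]},
    {"translation": [-0.06,-1,0],"twist": [0,0,-0.36]},
  ],
)

```text
t: 14.45
ee_pos: [540.7, -52.8, 305.7]
orientation: [3.137, 0.165, 0.0]
ft_force: [0.1, 0.1, -0.3]
width: 52.5
```

send_rows(
  commands=[
    {"translation": [-0.01,-0.1,0],"twist": [0,0,-0.03]},
    {"translation": [-0.02,-0.2,0],"twist": [0,0,-0.07]},
    {"translation": [-0.02,-0.3,0],"twist": [0,0,-0.1]},
    {"translation": [-0.03,-0.4,0],"twist": [0,0,-0.14]},
    {"translation": [-0.03,-0.5,0],"twist": [0,0,-0.17]},
    {"translation": [-0.04,-0.6,0],"twist": [0,0,-0.2]},
    {"translation": [-0.04,-0.7,0],"twist": [0,0,-0.24]},
    {"translation": [-0.05,-0.8,0],"twist": [0,0,-0.28]},
    {"translation": [-0.05,-0.9,0],"twist": [0,0,-0.32]},
    {"translation": [-0.06,-1,0],"twist": [0,0,-0.36]},
  ],
)

```text
t: 15.45
ee_pos: [534.7, -152.9, 305.7]
orientation: [3.139, -0.118, 0.0]
ft_force: [0.5, 0.5, 0.5]
width: 52.7
```

send_rows(
  commands=[
    {"translation": [-0.01,-0.1,0],"twist": [0,0,-0.04]},
    {"translation": [-0.02,-0.2,0],"twist": [0,0,-0.08]},
    {"translation": [-0.02,-0.3,0],"twist": [0,0,-0.12]},
    {"translation": [-0.03,-0.4,0],"twist": [0,0,-0.16]},
    {"translation": [-0.03,-0.5,0],"twist": [0,0,-0.21]},
    {"translation": [-0.04,-0.6,0],"twist": [0,0,-0.26]},
    {"translation": [-0.04,-0.7,0],"twist": [0,0,-0.32]},
    {"translation": [-0.05,-0.8,0],"twist": [0,0,-0.38]},
    {"translation": [-0.05,-0.9,0],"twist": [0,0,-0.44]},
    {"translation": [-0.06,-1,0],"twist": [0,0,-0.49]},
  ],
)

```text
t: 16.45
ee_pos: [528.7, -252.9, 305.7]
orientation: [3.101, -0.501, 0.0]
ft_force: [0.1, -0.7, 0.3]
width: 52.7
```

send_rows(
  commands=[
    {"translation": [0,-0.1,-0.05],"twist": [0,0,0]},
    {"translation": [-0.01,-0.2,-0.1],"twist": [0,0,0]},
    {"translation": [-0.015,-0.3,-0.18],"twist": [0,0,0]},
    {"translation": [-0.015,-0.377,-0.26],"twist": [0,0,0]},
    {"translation": [-0.015,-0.377,-0.34],"twist": [0,0,0]},
    {"translation": [-0.015,-0.377,-0.42],"twist": [0,0,0]},
    {"translation": [-0.015,-0.377,-0.5],"twist": [0,0,0]},
    {"translation": [-0.015,-0.377,-0.5],"twist": [0,0,0]},
    {"translation": [-0.015,-0.377,-0.5],"twist": [0,0,0]},
    {"translation": [-0.015,-0.377,-0.5],"twist": [0,0,0]},
  ],
)

```text
t: 17.45
ee_pos: [527.4, -289.6, 256.0]
orientation: [3.102, -0.497, 0.001]
ft_force: [-0.2, -0.6, 0.1]
width: 52.7
```

Run:
```python
from h import *
d=snap('wrist','w7'); o=ctrl.get_obs(); print(o['t'],o['ee_pos'],o['ft_force'],o['width'],2*np.degrees(np.arctan2(o['orientation'][1],o['orientation'][0]))%360)
g=d['img'].astype(int).sum(2); print('pred',proj('w7',(527.9,-290.1,52)))
m=(g<130).astype('uint8'); n,l,s,c=cv2.connectedComponentsWithStats(m)
for i in range(1,n):
    if 15<s[i,4]<400 and 200<c[i][0]<310: print(s[i],c[i],at('w7',*c[i],52))
```

```text
17.5 [ 527.38150967 -289.64559125  256.10217457] [-0.0894221  -0.10981922  0.176067  ] 52.794273007831315 341.78448427917004
pred [258.735215   221.85815167]
[255 165   9   9  64] [258.828125 169.171875] [ 561.5 -301.2   52. ]
[255 219   8   8  54] [258.5        222.85185185] [ 527.3 -289.7   52. ]
```

Aligned within 0.2 mm. Descend and close.

send_rows(
  commands=[
    {"translation": [0,0,-0.06],"twist": [0,0,0]},
    {"translation": [0,0,-0.12],"twist": [0,0,0]},
    {"translation": [0,0,-0.18],"twist": [0,0,0]},
    {"translation": [0,0,-0.24],"twist": [0,0,0]},
    {"translation": [0,0,-0.3],"twist": [0,0,0]},
    {"translation": [0,0,-0.35],"twist": [0,0,0]},
    {"translation": [0,0,-0.37],"twist": [0,0,0]},
    {"translation": [0,0,-0.37],"twist": [0,0,0]},
    {"translation": [0,0,-0.37],"twist": [0,0,0]},
    {"translation": [0,0,-0.37],"twist": [0,0,0]},
  ],
)

```text
t: 18.5
ee_pos: [527.3, -289.8, 219.0]
orientation: [3.102, -0.498, 0.001]
ft_force: [1.2, 0.4, 0.4]
width: 52.6
```

send_rows(
  commands=[
    {"translation": [0,0,0],"twist": [0,0,0]},
    {"translation": [0,0,0],"twist": [0,0,0]},
    {"translation": [0,0,0],"twist": [0,0,0]},
    {"translation": [0,0,0],"twist": [0,0,0]},
    {"translation": [0,0,0],"twist": [0,0,0]},
    {"translation": [0,0,0],"twist": [0,0,0]},
    {"translation": [0,0,0],"twist": [0,0,0]},
    {"translation": [0,0,0],"twist": [0,0,0]},
    {"translation": [0,0,0],"twist": [0,0,0]},
    {"translation": [0,0,0],"twist": [0,0,0]},
  ],
  grip=1,
)

```text
t: 19.5
ee_pos: [527.2, -289.7, 218.7]
orientation: [3.102, -0.498, -0.0]
ft_force: [0.7, 0.3, -0.5]
width: 12.8
```

send_rows(
  commands=[
    {"translation": [0,0,0.1],"twist": [0,0,0]},
    {"translation": [0,0,0.25],"twist": [0,0,0]},
    {"translation": [0,0,0.45],"twist": [0,0,0]},
    {"translation": [0,0.07,0.65],"twist": [0,0,0.02]},
    {"translation": [0.02,0.18,0.8],"twist": [0,0,0.06]},
    {"translation": [0.04,0.32,0.9],"twist": [0,0,0.12]},
    {"translation": [0.06,0.48,0.95],"twist": [0,0,0.18]},
    {"translation": [0.08,0.65,0.95],"twist": [0,0,0.24]},
    {"translation": [0.1,0.82,0.95],"twist": [0,0,0.3]},
    {"translation": [0.13,1,0.95],"twist": [0,0,0.36]},
  ],
)

```text
t: 20.5
ee_pos: [539.9, -187.8, 312.8]
orientation: [-3.134, 0.212, 0.003]
ft_force: [0.2, -0.2, -0.5]
width: 12.7
```

send_rows(
  commands=[
    {"translation": [0.02,0.13,0],"twist": [0,0,0.05]},
    {"translation": [0.04,0.26,0],"twist": [0,0,0.1]},
    {"translation": [0.06,0.4,0],"twist": [0,0,0.16]},
    {"translation": [0.1,0.54,0],"twist": [0,0,0.22]},
    {"translation": [0.12,0.68,0],"twist": [0,0,0.28]},
    {"translation": [0.14,0.8,0],"twist": [0,0,0.34]},
    {"translation": [0.16,0.9,0],"twist": [0,0,0.4]},
    {"translation": [0.18,1,0],"twist": [0,0,0.43]},
    {"translation": [0.2,1,0],"twist": [0,0,0.43]},
    {"translation": [0.2,1,0],"twist": [0,0,0.43]},
  ],
)

```text
t: 21.5
ee_pos: [560.5, -89.7, 313.8]
orientation: [3.139, 0.121, 0.001]
ft_force: [0.4, -0.6, -0.5]
width: 13.2
```

send_rows(
  commands=[
    {"translation": [0.02,0.13,0],"twist": [0,0,0.05]},
    {"translation": [0.04,0.26,0],"twist": [0,0,0.1]},
    {"translation": [0.06,0.4,0],"twist": [0,0,0.16]},
    {"translation": [0.1,0.54,0],"twist": [0,0,0.22]},
    {"translation": [0.12,0.68,0],"twist": [0,0,0.28]},
    {"translation": [0.14,0.8,0],"twist": [0,0,0.34]},
    {"translation": [0.16,0.9,0],"twist": [0,0,0.4]},
    {"translation": [0.18,1,0],"twist": [0,0,0.42]},
    {"translation": [0.19,1,0],"twist": [0,0,0.42]},
    {"translation": [0.19,1,0],"twist": [0,0,0.42]},
  ],
)

```text
t: 22.5
ee_pos: [579.3, 10.4, 313.7]
orientation: [3.109, 0.449, 0.0]
ft_force: [0.6, 0.0, -0.2]
width: 13.1
```

send_rows(
  commands=[
    {"translation": [0,0.1,0],"twist": [0,0,0]},
    {"translation": [0,0.2,0],"twist": [0,0,0]},
    {"translation": [0,0.32,0],"twist": [0,0,0]},
    {"translation": [0,0.44,0],"twist": [0,0,0]},
    {"translation": [0,0.522,-0.1],"twist": [0,0,0]},
    {"translation": [0,0.522,-0.22],"twist": [0,0,0]},
    {"translation": [0,0.522,-0.34],"twist": [0,0,0]},
    {"translation": [0,0.522,-0.46],"twist": [0,0,0]},
    {"translation": [0,0.522,-0.56],"twist": [0,0,0]},
    {"translation": [0,0.522,-0.56],"twist": [0,0,0]},
  ],
)

```text
t: 23.5
ee_pos: [578.5, 62.1, 255.6]
orientation: [-3.109, -0.448, 0.005]
ft_force: [-0.7, 0.9, 0.1]
width: 12.9
```

Run:
```python
from h import *
snap('wrist','w8'); im=cv2.imread('pics/w8.png'); cv2.imwrite('pics/w8b.png',cv2.resize(im[90:270,180:335],None,fx=3.3,fy=3.3,interpolation=cv2.INTER_CUBIC))
o=ctrl.get_obs(); print(o['t'],o['ee_pos'],o['ft_force'],o['width'],2*np.degrees(np.arctan2(o['orientation'][1],o['orientation'][0]))%360)
for n in('w5','w8'):
    g=cv2.imread(f'pics/{n}.png').astype(int).sum(2)[225:262,245:270]; c=(g<130); ys,xs=np.nonzero(c); print(n,xs.mean()+245,ys.mean()+225,c.sum())
print(proj('w8',(580.1,63.5,47)))
```

```text
23.55 [578.89293103  62.1445151  256.5593528 ] [-0.46924138 -0.57564867 -0.62651674] 13.02019908365657 16.406546596148758
w5 256.42028985507244 243.47826086956522 138
w8 256.42857142857144 243.66165413533835 133
[257.17650994 217.19378137]
```

View pics/w8b.png

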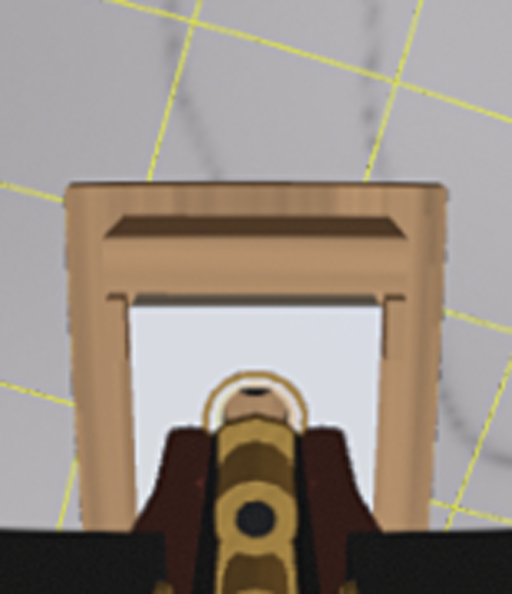

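The ring around the last hole spans columns 204–307 with its top at 370, and the held collar is at (255,519). That is nearly the picture from before the first insertion, so I can descend with only a tiny shift.

send_rows(
  commands=[
    {"translation": [0.002,0,0],"twist": [0,0,0]},
    {"translation": [0.002,0,-0.02],"twist": [0,0,0]},
    {"translation": [0.002,0,-0.04],"twist": [0,0,0]},
    {"translation": [0.002,0,-0.06],"twist": [0,0,0]},
    {"translation": [0.002,0,-0.08],"twist": [0,0,0]},
    {"translation": [0.002,0,-0.09],"twist": [0,0,0]},
    {"translation": [0.002,0,-0.1],"twist": [0,0,0]},
    {"translation": [0.002,0,-0.11],"twist": [0,0,0]},
    {"translation": [0.002,0,-0.12],"twist": [0,0,0]},
    {"translation": [0.002,0,-0.12],"twist": [0,0,0]},
  ],
)

```text
t: 24.55
ee_pos: [579.3, 62.5, 245.5]
orientation: [-3.109, -0.449, 0.0]
ft_force: [0.9, 0.4, -0.5]
width: 12.8
```

send_rows(
  commands=[
    {"translation": [0,0,-0.02],"twist": [0,0,0]},
    {"translation": [0,0,-0.04],"twist": [0,0,0]},
    {"translation": [0,0,-0.06],"twist": [0,0,0]},
    {"translation": [0,0,-0.07],"twist": [0,0,0]},
    {"translation": [0,0,-0.08],"twist": [0,0,0]},
    {"translation": [0,0,-0.09],"twist": [0,0,0]},
    {"translation": [0,0,-0.095],"twist": [0,0,0]},
    {"translation": [0,0,-0.098],"twist": [0,0,0]},
    {"translation": [0,0,-0.1],"twist": [0,0,0]},
    {"translation": [0,0,-0.1],"twist": [0,0,0]},
  ],
)

```text
t: 25.55
ee_pos: [579.4, 62.5, 235.7]
orientation: [-3.109, -0.449, -0.0]
ft_force: [0.5, 0.3, -0.6]
width: 12.8
```

send_rows(
  commands=[
    {"translation": [0,0,0],"twist": [0,0,0]},
    {"translation": [0,0,0],"twist": [0,0,0]},
    {"translation": [0,0,0],"twist": [0,0,0]},
    {"translation": [0,0,0],"twist": [0,0,0]},
    {"translation": [0,0,0],"twist": [0,0,0]},
    {"translation": [0,0,0.1],"twist": [0,0,0]},
    {"translation": [0,0,0.25],"twist": [0,0,0]},
    {"translation": [-0.2,-0.05,0.4],"twist": [0,0,0]},
    {"translation": [-0.4,-0.1,0.5],"twist": [0,0,0]},
    {"translation": [-0.491,-0.143,0.55],"twist": [0,0,0]},
  ],
  grip=-1,
)

```text
t: 26.55
ee_pos: [529.3, 48.0, 292.6]
orientation: [3.109, 0.449, 0.002]
ft_force: [0.0, -0.5, -0.0]
width: 86.9
```

Run:
```python
from h import *
d=snap('wrist','w9'); o=ctrl.get_obs(); print(o['t'],o['ee_pos'],o['ft_force'],o['width'],2*np.degrees(np.arctan2(o['orientation'][1],o['orientation'][0]))%360)
im=cv2.imread('pics/w9.png'); cv2.imwrite('pics/w9b.png',cv2.resize(im,(800,600),interpolation=cv2.INTER_CUBIC))
g=d['img'].astype(int).sum(2); m=(g<130).astype('uint8'); n,l,s,c=cv2.connectedComponentsWithStats(m)
for i in range(1,n):
    if 15<s[i,4]<400 and 200<c[i][0]<310: print(s[i],c[i],at('w9',*c[i],69))
```

```text
26.6 [528.71186533  47.59078782 292.6799306 ] [-1.42660404 -0.10321315  0.5673676 ] 87.74303199497052 16.429328268846387
[254 137   8   8  56] [257.41071429 140.5       ] [580.   63.6  69. ]
[254 185   8   8  50] [257.26 188.38] [547.4  54.1  69. ]
[254 230   7   7  43] [257.         232.86046512] [514.6  44.6  69. ]
[254 270   7   6  35] [256.91428571 272.31428571] [481.9  35.   69. ]
```

All four collar tops come out at the fitted height, 34.0–34.1 mm apart and in line. Next: descend over the plate's mid-length and grip.

send_rows(
  commands=[
    {"translation": [0,0,-0.05],"twist": [0,0,0]},
    {"translation": [0,0,-0.15],"twist": [0,0,0]},
    {"translation": [0,0,-0.27],"twist": [0,0,0]},
    {"translation": [0,0,-0.39],"twist": [0,0,0]},
    {"translation": [0,0,-0.51],"twist": [0,0,0]},
    {"translation": [0,0,-0.63],"twist": [0,0,0]},
    {"translation": [0,0,-0.74],"twist": [0,0,0]},
    {"translation": [0,0,-0.82],"twist": [0,0,0]},
    {"translation": [0,0,-0.86],"twist": [0,0,0]},
    {"translation": [0,0,-0.86],"twist": [0,0,0]},
  ],
)

```text
t: 27.6
ee_pos: [530.1, 48.2, 204.1]
orientation: [-3.109, -0.449, 0.001]
ft_force: [0.7, -0.4, 0.7]
width: 87.8
```

send_rows(
  commands=[
    {"translation": [0,0,0],"twist": [0,0,0]},
    {"translation": [0,0,0],"twist": [0,0,0]},
    {"translation": [0,0,0],"twist": [0,0,0]},
    {"translation": [0,0,0],"twist": [0,0,0]},
    {"translation": [0,0,0],"twist": [0,0,0]},
    {"translation": [0,0,0],"twist": [0,0,0]},
    {"translation": [0,0,0],"twist": [0,0,0]},
    {"translation": [0,0,0],"twist": [0,0,0]},
    {"translation": [0,0,0],"twist": [0,0,0]},
    {"translation": [0,0,0],"twist": [0,0,0]},
  ],
  grip=1,
)

```text
t: 28.6
ee_pos: [530.3, 48.2, 204.9]
orientation: [3.109, 0.449, 0.0]
ft_force: [-1.7, -0.0, 5.0]
width: 49.9
```

send_rows(
  commands=[
    {"translation": [0,0,0.03],"twist": [0,0,0]},
    {"translation": [0,0,0.08],"twist": [0,0,0]},
    {"translation": [0,0,0.15],"twist": [0,0,0]},
    {"translation": [0,0,0.25],"twist": [0,0,0]},
    {"translation": [0,0,0.37],"twist": [0,0,0]},
    {"translation": [0,0,0.5],"twist": [0,0,0]},
    {"translation": [0,0,0.63],"twist": [0,0,0]},
    {"translation": [0,0,0.76],"twist": [0,0,0]},
    {"translation": [0,0,0.89],"twist": [0,0,0]},
    {"translation": [0,0,1],"twist": [0,0,0]},
  ],
)

```text
t: 29.6
ee_pos: [530.3, 48.2, 306.1]
orientation: [3.109, 0.449, 0.001]
ft_force: [0.6, 0.3, -2.4]
width: 49.7
```

Run:
```python
from h import *
d=snap('wrist','w10'); snap('side','s10'); snap('scene','c10'); o=ctrl.get_obs(); print(o['t'],o['ee_pos'],o['ft_force'],o['moment'],o['width'],2*np.degrees(np.arctan2(o['orientation'][1],o['orientation'][0]))%360)
a=cv2.imread('pics/w10.png'); b=cv2.imread('pics/w9.png'); s=cv2.imread('pics/side0.png')
cv2.imwrite('pics/mix.png',np.vstack([np.hstack([cv2.resize(a,(400,300)),cv2.resize(cv2.imread('pics/s10.png'),(400,300))]), np.hstack([cv2.resize(cv2.imread('pics/w4.png')[90:250,0:130],(260,300)) ,cv2.resize(s[260:350,175:250],(250,300)),cv2.resize(cv2.imread('pics/scene0.png')[125:185,290:345],(275,300))])[:,:800].copy() if 0 else cv2.copyMakeBorder(np.hstack([cv2.resize(cv2.imread('pics/w4.png')[90:250,0:130],(244,300)),cv2.resize(s[270:350,175:250],(281,300)),cv2.resize(cv2.imread('pics/scene0.png')[125:185,290:345],(275,300))]),0,0,0,0,cv2.BORDER_CONSTANT)]))
```

```text
29.75 [530.47434512  48.19876705 305.5530667 ] [-0.32867893 -0.43402363 -2.15978589] [ 0.03458693  0.00883475 -0.0234018 ] 49.75361023341714 16.431552180734645
```

```bash
cat > fit.py <<'E'
from h import *
from scipy.optimize import minimize
S=8
def mask(n,p,box):
    x,y,t=p; c,s=np.cos(t),np.sin(t); P=[]
    for a in(-55,55):
        for b in(-35,35):
            for z in(0,44): P.append(proj(n,(x+c*a-s*b,y+s*a+c*b,z)))
    h=cv2.convexHull(np.array(P,np.float32)); m=np.zeros(((box[3]-box[1])*S,(box[2]-box[0])*S),np.uint8)
    cv2.fillPoly(m,[((h[:,0]+.5-np.array(box[:2]))*S).astype(int)],1); return cv2.resize(m.astype(np.float32),None,fx=1/S,fy=1/S,interpolation=cv2.INTER_AREA)
def fit(n,view=None):
    c=proj(n,(504,241,22)); box=[int(max(c[0]-70,0)),int(max(c[1]-70,0)),int(min(c[0]+70,512)),int(min(c[1]+70,384))]
    im=cv2.imread(f'pics/{n}.png')[box[1]:box[3],box[0]:box[2]].astype(int)
    sat=(im[...,0]-im[...,2]); g=im.sum(2)
    m=((sat>8)&(g<480)).astype(np.uint8)
    m=cv2.morphologyEx(m,cv2.MORPH_OPEN,np.ones((5,5)))
    nn,l,s,_=cv2.connectedComponentsWithStats(m); k=1+np.argmax(s[1:,4]); m=(l==k).astype(np.uint8)
    cs,_=cv2.findContours(m,cv2.RETR_EXTERNAL,cv2.CHAIN_APPROX_NONE); h=cv2.convexHull(max(cs,key=cv2.contourArea)); f=np.zeros_like(m); cv2.fillPoly(f,[h],1)
    best=None
    for t0 in np.radians([-30,-15,0]):
        r=minimize(lambda q:np.abs(mask(n,(q[0],q[1],q[2]/50),box)-f).sum(),(504,241,t0*50),method='Nelder-Mead',options=dict(initial_simplex=np.array([(504,241,t0*50),(514,241,t0*50),(504,251,t0*50),(504,241,t0*50+8)]),xatol=.02,fatol=.1))
        if best is None or r.fun<best.fun: best=r
    p=best.x*[1,1,1/50]
    print(n,p[:2].round(1),np.degrees(p[2]).round(2),'resid',best.fun.round(1),'area',f.sum())
    if view:
        v=cv2.imread(f'pics/{n}.png')[box[1]:box[3],box[0]:box[2]]; v=cv2.resize(v,None,fx=4,fy=4,interpolation=cv2.INTER_CUBIC)
        q=(cv2.resize(mask(n,p,box),None,fx=4,fy=4)>.5).astype(np.uint8); cs,_=cv2.findContours(q,0,1); cv2.drawContours(v,cs,-1,(0,0,255),1); cv2.imwrite(view,v)
    return p
E
python3 - <<'E'
from fit import *
for n in ['scene0','side0','w4','w5','w6']:
    try: fit(n)
    except Exception as e: print(n,e)
E
```

```text
scene0 [276.8 524.5] -51.64 resid 1360.6 area 1384
side0 [501.2 218.5] -47.51 resid 1567.9 area 644
w4 [516. 290.] -74.98 resid 3039.4 area 2124
w5 [512.3 290.6] -72.76 resid 2651.5 area 3293
w6 [514.4 279.4] -71.38 resid 3983.4 area 2589
```

Run:
```python
from h import *
for n,pts in {'w4':[(90,205),(120,260),(100,320),(50,300),(200,200),(140,300),(75,290),(118,183)],'scene0':[(480,225),(515,255),(500,265),(485,245),(540,300),(450,230)],'side0':[(305,465),(360,490),(330,500),(345,520),(400,520),(260,470)]}.items():
    im=cv2.imread(f'pics/{n}.png')
    print(n,[im[int(v*.64),int(u*.64)].tolist() for u,v in pts])
```

```text
w4 [[127, 121, 107], [53, 59, 58], [53, 59, 59], [74, 74, 73], [166, 164, 166], [179, 174, 176], [222, 221, 215], [36, 36, 38]]
scene0 [[118, 113, 101], [109, 102, 91], [72, 75, 71], [103, 105, 102], [127, 125, 122], [140, 138, 135]]
side0 [[104, 98, 89], [94, 88, 78], [95, 90, 80], [62, 64, 59], [129, 127, 128], [117, 132, 135]]
```

```bash
sed -i 's/m=((sat>8)&(g<480)).astype(np.uint8)/m=((sat>=9)\&(g<420)).astype(np.uint8)/; s/for z in(0,44)/for z in(44,)/; s/np.ones((5,5))/np.ones((3,3))/' fit.py
sed -i "s/k=1+np.argmax(s\[1:,4\]); m=(l==k)/m=np.isin(l,[i for i in range(1,nn) if s[i,4]>60])/" fit.py
sed -i "s/h=cv2.convexHull(max(cs,key=cv2.contourArea))/h=cv2.convexHull(np.vstack(cs))/" fit.py
python3 - <<'E'
from fit import *
t=[]
for n in ['scene0','side0','w4','w5','w6']:
    fit(n,f'pics/f_{n}.png'); t.append(cv2.resize(cv2.imread(f'pics/f_{n}.png'),(266,300)))
cv2.imwrite('pics/fits.png',np.vstack([np.hstack(t[:3]),np.hstack(t[3:]+[t[0]*0])]))
E
```

```text
scene0 [501.8 238.2] -9.18 resid 7767.1 area 8561
side0 [501.2 245.7] -15.72 resid 122.9 area 1771
w4 [503.6 243.6] -15.74 resid 118.9 area 4751
w5 [503.8 244.4] -16.49 resid 451.4 area 6168
w6 [503.6 243.6] -15.81 resid 118.1 area 5415
```

Run:
```python
from h import *
t=[]
for n in ['w4','w5','w6','w10','scene0','side0']:
    c=proj(n,(504,242,60)).astype(int); x0=max(c[0]-20,0); y0=c[1]-20; print(n,x0,y0)
    v=cv2.resize(cv2.imread(f'pics/{n}.png')[y0:y0+40,x0:x0+40],(260,260),interpolation=cv2.INTER_CUBIC); cv2.putText(v,n,(2,12),0,.4,(0,0,255)); t.append(v)
cv2.imwrite('pics/lens.png',np.vstack([np.hstack(t[:3]),np.hstack(t[3:])]))
```

```text
w4 14 157
w5 0 183
w6 29 168
w10 29 151
scene0 297 127
side0 191 276
```

View pics/lens.png

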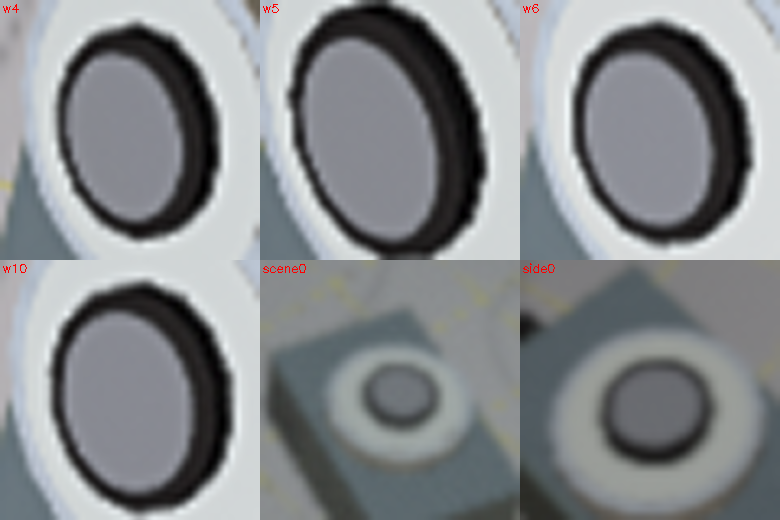

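The lens crops show its grey top disc centred at w4 (124,136), w5 (110,139), w6 (128,137), w10 (128,142), scene0 (142,131) and side0 (137,146) within each tile.

Run:
```python
from fit import *
for n,x0,y0,u,v in [('w4',14,157,124,136),('w5',0,183,110,139),('w6',29,168,128,137),('w10',29,151,128,142),('scene0',297,127,142,131),('side0',191,276,137,146)]:
    print(n,at(n,x0+u/6.5-.5,y0+v/6.5-.5,60))
for n in['w10']: fit(n)
# bias check on the table: collar tops at 69 seen in w10/w9 vs tool
```

```text
w4 [503.1 244.1  60. ]
w5 [503.1 244.   60. ]
w6 [503.3 244.   60. ]
w10 [503.  243.8  60. ]
scene0 [504.4 244.8  60. ]
side0 [501.6 245.3  60. ]
w10 [503.6 243.7] -15.86 resid 123.5 area 5723
```

Lens at about (503, 243.7), housing yaw −15.8°. Carrying the plate there in two smooth calls, plus one to settle.

send_rows(
  commands=[
    {"translation": [0,0.04,0.05],"twist": [0,0,-0.02]},
    {"translation": [-0.01,0.1,0.1],"twist": [0,0,-0.06]},
    {"translation": [-0.03,0.19,0.15],"twist": [0,0,-0.11]},
    {"translation": [-0.04,0.29,0.2],"twist": [0,0,-0.17]},
    {"translation": [-0.05,0.39,0.25],"twist": [0,0,-0.23]},
    {"translation": [-0.07,0.5,0.25],"twist": [0,0,-0.29]},
    {"translation": [-0.09,0.61,0.25],"twist": [0,0,-0.35]},
    {"translation": [-0.1,0.73,0.25],"twist": [0,0,-0.42]},
    {"translation": [-0.12,0.85,0.25],"twist": [0,0,-0.49]},
    {"translation": [-0.14,0.97,0.25],"twist": [0,0,-0.56]},
  ],
)

```text
t: 30.75
ee_pos: [515.9, 145.9, 329.1]
orientation: [3.141, 0.008, -0.002]
ft_force: [0.1, 0.4, -3.4]
width: 49.7
```

send_rows(
  commands=[
    {"translation": [-0.02,0.12,0],"twist": [0,0,-0.07]},
    {"translation": [-0.03,0.24,0],"twist": [0,0,-0.14]},
    {"translation": [-0.05,0.36,0],"twist": [0,0,-0.21]},
    {"translation": [-0.06,0.48,0],"twist": [0,0,-0.27]},
    {"translation": [-0.08,0.59,0],"twist": [0,0,-0.33]},
    {"translation": [-0.09,0.69,0],"twist": [0,0,-0.39]},
    {"translation": [-0.1,0.79,0],"twist": [0,0,-0.45]},
    {"translation": [-0.12,0.88,0],"twist": [0,0,-0.5]},
    {"translation": [-0.13,0.95,0],"twist": [0,0,-0.54]},
    {"translation": [-0.133,0.985,0],"twist": [0,0,-0.565]},
  ],
)

```text
t: 31.75
ee_pos: [502.6, 244.3, 329.1]
orientation: [3.111, -0.432, -0.002]
ft_force: [-0.5, -0.3, -2.3]
width: 49.8
```

send_rows(
  commands=[
    {"translation": [0,0,0],"twist": [0,0,0]},
    {"translation": [0,0,0],"twist": [0,0,0]},
    {"translation": [0,0,0],"twist": [0,0,0]},
    {"translation": [0,0,0],"twist": [0,0,0]},
    {"translation": [0,0,0],"twist": [0,0,0]},
    {"translation": [0,0,0],"twist": [0,0,0]},
    {"translation": [0,0,0],"twist": [0,0,0]},
    {"translation": [0,0,0],"twist": [0,0,0]},
    {"translation": [0,0,0],"twist": [0,0,0]},
    {"translation": [0,0,0],"twist": [0,0,0]},
  ],
)

```text
t: 32.75
ee_pos: [503.0, 243.7, 329.7]
orientation: [3.112, -0.432, 0.0]
ft_force: [0.1, -0.2, -2.8]
width: 49.4
```

Run:
```python
from h import *
d=snap('wrist','w11'); o=ctrl.get_obs(); y=2*np.degrees(np.arctan2(o['orientation'][1],o['orientation'][0]))
print(o['t'],o['ee_pos'],o['orientation'],o['ft_force'],o['moment'],o['width'],y%180-180)
for n in('w10','w11'):
    im=cv2.imread(f'pics/{n}.png').astype(int).sum(2); m=(im<130).astype('uint8'); k,l,s,c=cv2.connectedComponentsWithStats(m)
    print(n,[c[i].round(1).tolist() for i in range(1,k) if 15<s[i,4]<400 and 245<c[i][0]<270])
zt=o['ee_pos'][2]-169.8+34
print([at('w11',*c[i],zt) for i in range(1,k) if 15<s[i,4]<400 and 245<c[i][0]<270])
```

```text
32.8 [502.94313524 243.68548794 329.66735997] [ 3.11177704e+00 -4.31770146e-01 -3.00667511e-05] [-0.49362029 -0.30714791 -3.45692727] [0.0860736  0.07522189 0.00027354] 49.60182590494152 -15.799111180793233
w10 [[257.4, 163.6], [257.0, 241.5], [257.0, 308.8]]
w11 [[257.5, 163.4], [257.1, 241.4], [256.9, 308.8]]
[array([552.7, 230.4, 193.9]), array([520.3, 239.7, 193.9]), array([485.4, 249.7, 193.9])]
```

```bash
python3 -c "
from workcell import ctrl
print(ctrl.close_job())"
```

```text
the job is handed in; nothing more can be done
None
```

I put two spare standoffs from the block into the two empty holes. Then I lifted the complete plate out of the nest and held it over the lens, still gripped, when I handed the job in at about 33 s.

- **Standoffs:** before the lift, all four collar tops measured 34.0–34.1 mm apart in line at the fully-home height. There was no noticeable force on the way in. I viewed the first one after release and it looked home. The second I checked only by this measurement.
- **Final pose:** the tool is at (502.9, 243.7, 329.7), which puts the underside at about 160 mm, or 100 mm above the lens. The plate's yaw is −15.8°, matching the housing fits that worked (−15.7° to −15.9°; two poor fits left out).
- **Grip:** the opening is 49.6 mm, and the standoffs sit in the same wrist-image positions as just after the lift, so the plate did not slip. The force reading of 2–3.5 N agrees with the loaded weight of about 3 N.

**Checks that disagreed or were missed:**
- The wrist, scene and side cameras differ by 1–2 mm on the lens position, so centring is good to about that.
- The last collar-spacing check gave 33.7 mm for one pair and about 36 mm for the other. I put the second down to the detected spot running into the gripper and did not look into it further.
- I measured no tilt directly; "level" rests on the vertical tool and small wrist moments.
- I took no last picture of the other things on the bench. Nothing was knocked as far as the force readings show.

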